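# Dose the cleaning tablet with the fold-out crank of a tablet doser

## Task

Dose the orange cleaning tablet into the beaker: swing the doser's folding crank handle fully up, crank the dosing wheel round the way that brings the orange tablet to the drop hole before any white one, until it has fallen into the beaker, and then fold the handle fully down flat on the crank arm again and let go. All the white tablets must stay up in the wheel, the beaker must stay in place under the hole, and the filter stand, bottle and yellow screw cap must be left where they stand.

Things in the scene. Friction and masses are not known exactly. Their poses are not given: they have to be found in the camera images.
- doser: bench tablet doser, fixed: grey base plate 385 x 220 x 12 mm, four aluminium profile legs and a steel deck of the same outline whose top is 135 mm above the table; black belt cover under the deck. Origin on the table under the crank spindle; its x axis runs level from the crank spindle to the dosing wheel (deck from x = -75 to +310 mm, y = -110 to +110 mm), z up
- crank_axis (a point): point on the vertical crank spindle, at the height of the handle's hinge pin (190 mm above the table)
- wheel_axis (a point): centre of the blue star wheel, on the deck's top, 190 mm from the crank spindle. Wheel 190 mm across, 18 mm high, in a fixed steel fence 200 mm across, rim 155 mm above the table. Eight open pockets, one every 45 deg, 36 mm wide, their middles 78 mm from this axis; the tablets lie in them on the fixed deck with 4 mm of play each side and are pushed round by the wheel
- drop_hole (a point): centre of the round drop hole (44 mm) in the deck, level with the deck's top, 78 mm from the wheel's axis on the side away from the crank; a short drop tube under it leads to the beaker. A tablet falls through once its pocket has brought it over the hole; the next pocket is then still 45 deg away
- dosing_wheel (a joint): turn of the dosing wheel since the start, rad, anticlockwise from above positive; 0 at the start at any position of the pockets. Unlimited both ways
- crank (a joint): turn of the crank since the start, rad, anticlockwise from above positive; 0 at the start whichever way the arm points. A toothed belt drives the dosing wheel in the same sense: four turns of the crank give one turn of the wheel. Unlimited both ways, stays where it is left; needs about 2 N at the handle. The arm reaches 77 mm one way and 33 mm the other way from the spindle
- handle_hinge (a point): middle of the handle's level hinge pin, at the outer end of the aluminium crank arm, 60 mm from the spindle, 190 mm above the table. Its x axis points outwards along the arm, y along the pin, z up. The arm is 18 mm wide, its top 170 mm above the table; two cheeks (22 mm over all, 18 mm along the arm) hold the pin and rise to 197 mm
- handle_mid (a point): on the axis of the black handle grip, 55 mm from the hinge pin: the point to grasp. Grip: 22 mm in diameter, 18 to 88 mm from the pin, steel cap to 92 mm, revolves freely. Folded, it lies level over the arm, 9 mm above it, pointing from the pin across the spindle and 32 mm beyond; upright, it stands over the pin. This point's -x axis points from the pin to the free end
- fold (a joint): angle of the folding handle, rad: 0 = lying flat on the arm (fully folded, stop), 1.571 = upright at right angles to the arm (fully out, stop). Stiff hinge that stays where it is left; about 2.5 N at handle_mid moves it. It may start up to 0.35 rad open
- orange_tablet: the orange tablet to dose, a disc 28 mm across and 13 mm high, 16 g, lying in a pocket; origin at the centre of its underside
- white_tablet_a: white tablet of the same size in another pocket; must stay in the wheel. Origin at the centre of its underside
- white_tablet_b: white tablet, likewise
- white_tablet_c: white tablet, likewise
- beaker: loose glass beaker, 80 mm across and 80 mm high, standing on the doser's base plate under the drop tube; origin at the centre of its underside, z up
- filter_stand: bystander: upright filter cartridge with black end caps and a pink band on an aluminium post with a square steel foot of 85 mm, 305 mm high, beside the crank; origin at the centre of the foot's underside, z up
- bottle: bystander: white bottle with a yellow cap, 68 mm across, 188 mm high, beside the crank; origin at the centre of its underside, z up
- screw_cap: bystander: yellow screw cap lying open side up, 60 mm across, 22 mm high, beside the dosing wheel; origin at the centre of its underside
Not all that is in view belongs to the job. Leave any black or pink look-alike of the white_tablet_c alone.

How it is judged:
By the outcome, as a careful person would: the job done as asked, in the order asked, and still so for the second after the job is handed in, with the robot touching nothing.
It also fails if it takes over 72 s, if anything falls off the work surface, if the arm or the gripper's body presses on something with over 40 N, if the wrist force passes 120 N, or if a joint passes its speed limit or range.

## Robot

A 6-joint arm with a two-finger parallel gripper is mounted at the origin on the work surface. World frame = base frame: x ahead of the robot, y to its left, z up, the work surface at z = 0. Lengths are in mm, angles in rad, forces in N, time in s.
With the tool pointing down it reaches from about 250 to 725 mm from the base axis. Payload 4 kg.
Tool frame: the origin (TCP) lies at the very end of the fingers, on their centre line; the grasp point (between the pads) lies 19 mm behind it (robot.tcp_to_grasp is the distance from the TCP to the grasp point, in mm); z points along the fingers, y is the line along which they close (so a half turn about z gives the same grasp; the last joint's range is limited). The gripper opens to 85 mm and grips with 20 to 120 N. Pads are 22 mm wide; open, the fingers measure 114 mm over their backs; the gripper's body (76 mm by 85 mm) begins 54 mm behind the grasp point. The pads swing forward as they close: fully open they stand 13 mm farther back than shut.
Start: joints at [0, 0.241, 0.005, 1.335, 0, 1.571], TCP at [499.999, -0, 231.306] pointing down, gripper open.
Joint ranges: [-2.72, 2.72], [-1.05, 1.87], [-1.09, 1.28], [-1.99, 2.15], [-1.42, 1.44], [-3.14, 3.14]. Speed limits (rad/s): [2.79, 2.79, 3.14, 3.14, 3.14, 3.14].

## Interface

Orientations are given as a 3x3 rotation matrix whose columns are the frame's x, y, z axes.
In Python, from bench import robot gives the robot as it stands. The module is installed in compiled form; this text tells all that it offers.
- The arm moves only by the shell command python3 -m handwheel 'ROWS'. ROWS is JSON, a list that holds one entry, the list of rows, each a list of 7 numbers: the turn, a rotation vector about the world's x, y, z in rad, then the shift along the world's x, y, z in cm, then the opening in per cent of the stroke, from 0 (shut) to 100 (fully open). In form: [[[rx, ry, rz, x, y, z, jaw], ...]]. A call has 1 to 20 rows; each row shifts and turns the commanded pose from where the row before left it; what a row does not reach is not made up. A row lasts 1/8 s, in which the tool goes at most 62.5 mm and 10.7 degrees, less where a joint would pass 70% of its speed; a pose out of reach is approached as far as the arm can. A call with a gripper value outside its range is refused whole. The fingers move at their own pace and stop on an object; the grip force is fixed at half the most. Time passes only in rows, so rows that do not move let the fingers close. It gives the time, the measured TCP pose, the force, the opening and the grip force at its end, in the units of the state.
- robot.state(): the state, without advancing time (a new reading comes with each control period).
- robot.read_camera(name): name is "scene" or "side" or "wrist"; returns a dict with "img" (420x560x3 uint8, red, green, blue), "depth" (420x560 float32, mm along the optical axis (not along the pixel's ray), 0 where there is no reading), "camera_matrix" (3x3 intrinsics, pixels), "cam_to_world" (4x4, takes a point from camera to world coordinates). Camera axes: x right, y up, looking along -z (the intrinsics and any distortion apply to the point x, -y, -z); pixel columns grow to the right and rows downward; lengths in mm; the calibration is good to about 2 mm. The wrist camera is an equidistant fisheye: a pixel r from the principal point sees the ray r / f radians off the axis. A picture is of the moment at which its call begins.
- robot.hand_in(): hands the job in; it is judged then, once.
The state is a dict: "time_s": time; "joints": joint angles; "joint_velocities": joint speeds; "tau": joint torques, N m; "eef_pos": TCP position; "orientation": TCP orientation; "contact_force": force on the tool from outside, world axes, zero at the start; "wrist_torque": the same for the moment, N m; "gripper_width": finger opening in mm; "grip_force": force on a finger pad.
Only numpy, scipy, OpenCV 4.12 (cv2) and the standard library are available. Lean on these libraries where they do the work, as an engineer would, in place of code of your own. Each camera call takes 0.05 s, during which the arm holds its last target. There are 200 camera calls.

## Working session

There is one attempt and no reset: what is moved stays moved. The work goes in short steps, Python scripts to look and compute and a shell command to move; the robot and the scene stay as the last step left them, time stands still between calls to the robot, and variables do not carry over. Pictures are saved under pics/ and viewed, at most 10 in all, crops included, and the job is handed in when it is done.

```bash
mkdir -p pics
cat > h.py <<'E'
import numpy as np,cv2
from bench import robot
def get(n):
    c=robot.read_camera(n); return c
def save(c,f): cv2.imwrite('pics/'+f,c['img'][:,:,::-1])
def pt(c,u,v):
    K=c['camera_matrix'];d=c['depth'][int(v),int(u)]
    x=(u-K[0,2])/K[0,0]*d;y=(v-K[1,2])/K[1,1]*d
    return (c['cam_to_world']@[x,-y,-d,1])[:3]
def ray(c,u,v,z):
    K=c['camera_matrix'];T=c['cam_to_world']
    d=T[:3,:3]@np.array([(u-K[0,2])/K[0,0],-(v-K[1,2])/K[1,1],-1]);o=T[:3,3]
    return o+d*(z-o[2])/d[2]
E
python3 - <<'E'
from h import *
for n in('scene','side'):
    c=get(n);save(c,n+'0.png');np.savez(n+'0.npz',**c);print(c['cam_to_world'].round(2).tolist(),c['camera_matrix'].tolist())
E
```

```text
[[-0.11, -0.8, 0.59, 1165.92], [0.99, -0.08, 0.07, 9.69], [-0.01, 0.59, 0.81, 900.1], [0.0, 0.0, 0.0, 1.0]] [[478.2597138570286, 0.0, 276.9179118003961], [0.0, 478.2597138570286, 215.38407200935248], [0.0, 0.0, 1.0]]
[[-0.94, 0.24, -0.22, 368.7], [-0.33, -0.72, 0.61, 597.9], [-0.01, 0.65, 0.76, 924.91], [0.0, 0.0, 0.0, 1.0]] [[415.64676497718904, 0.0, 284.27194724792184], [0.0, 415.64676497718904, 207.62402182584972], [0.0, 0.0, 1.0]]
```

View pics/scene0.png

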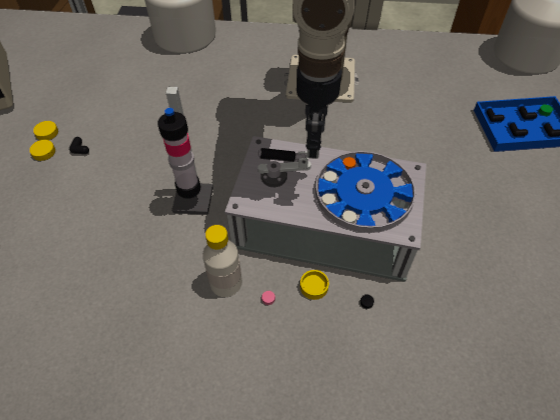

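View pics/side0.png

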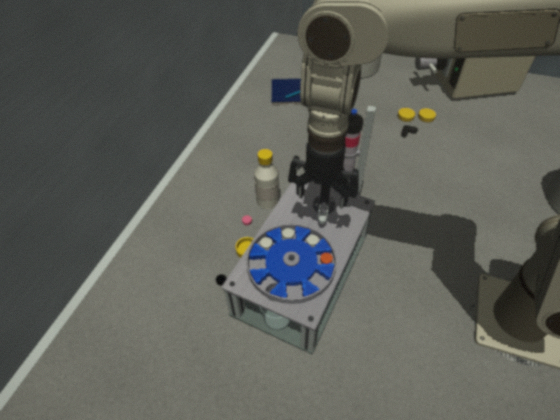

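The scene view shows the doser at (235–425, 150–270), the crank around (275,170) and the wheel at (366,187). The orange tablet is at (349,162) and white ones at (330,176), (331,199) and (349,216). The bottle is at (222,262), the filter stand at (180,160) and the loose cap at (314,284). The pink (268,297) and black (367,301) discs are look-alikes to leave alone. Next I'll take a close crop and measure.

Run:
```python
from h import *
c=dict(np.load('scene0.npz'));im=c['img']
cv2.imwrite('pics/crop1.png',cv2.resize(im[135:235,225:430,::-1],None,fx=3.9,fy=3.9,interpolation=cv2.INTER_CUBIC))
hsv=cv2.cvtColor(im,cv2.COLOR_RGB2HSV)
def cen(m,name,z):
    n,l,s,ce=cv2.connectedComponentsWithStats(m)
    for i in range(1,n):
        if s[i,4]>25: print(name,s[i],ce[i].round(1),ray(c,*ce[i],z).round(1))
roi=np.zeros(im.shape[:2],np.uint8);roi[140:240,230:430]=255
cen(cv2.inRange(hsv,(100,150,80),(125,255,255))&roi,'blue',153)
cen(cv2.inRange(hsv,(3,150,120),(15,255,255))&roi,'orange',148)
cen(cv2.inRange(hsv,(10,5,175),(40,70,255))&roi,'white',148)
cen(cv2.inRange(hsv,(0,0,0),(180,255,35))&roi,'black',190)
for p in [(249,144),(426,178),(234,206),(411,238)]: print(ray(c,*p,135).round(1))
```

```text
blue [ 318  153   95   73 3262] [365.3 189.2] [538.1 110.2 153. ]
orange [343 157  13  10 104] [349.1 161.5] [460.8  76.5 148. ]
white [324 171  12  10  88] [329.9 175.6] [504.4  37.8 148. ]
white [322 194  13  10  98] [328.3 198.2] [564.4  37.4 148. ]
white [343 211  14  11 109] [349.3 215.8] [604.2  80.  148. ]
black [307 140  14  18 183] [313. 147.] [467.   -1.8 190. ]
black [260 148  36  14 341] [277.4 154.5] [495.2 -72.4 190. ]
black [262 172  25  15 177] [274.7 180. ] [563.3 -70.1 190. ]
black [233 216   5  24  46] [235.  227.6] [ 683.  -128.9  190. ]
[ 417.6 -145.2  135. ]
[479.6 238.8 135. ]
[ 593.3 -150.2  135. ]
[635.3 199.4 135. ]
```

View pics/crop1.png

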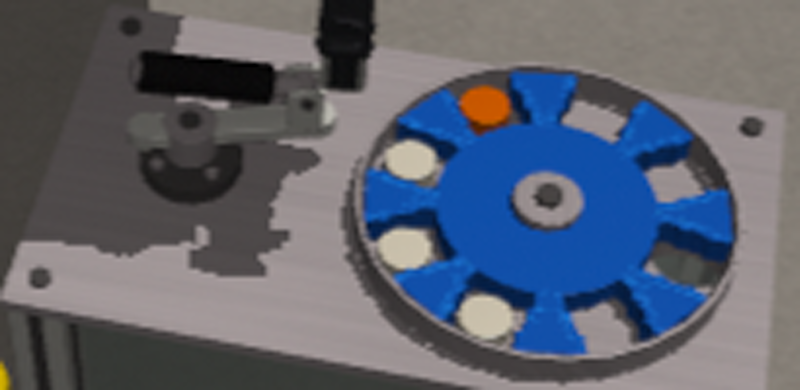

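Run:
```python
from h import *
c=dict(np.load('scene0.npz'))
f=lambda x,y:(225+x/3.9,135+y/3.9)
P={}
for n,p,z in [('b1',f(130,25),135),('b2',f(750,127),135),('b3',f(40,277),135),('b4',(411.5,238.5),135),('hinge',f(307,101),196),('spind',f(190,120),172),('wheel',f(548,197),158),('hole',f(690,265),135),('hend',f(137,72),190),('armout',f(335,118),170),('armin',f(130,125),170)]:
    P[n]=ray(c,*p,z); print(n,P[n].round(1),'depthpt',pt(c,*p).round(1))
for a,b in [('b1','b2'),('b3','b4'),('spind','wheel'),('spind','hinge'),('wheel','hole'),('armin','armout')]:
    d=P[b]-P[a];print(a,b,np.linalg.norm(d[:2]).round(1),np.degrees(np.arctan2(d[1],d[0])).round(1))
# handle depth points
m=cv2.inRange(cv2.cvtColor(c['img'],cv2.COLOR_RGB2HSV),(0,0,0),(180,255,35))
for x in range(262,296,4):
    v=np.where(m[146:163,x])[0]+146
    print(x,pt(c,x,int(v.mean())).round(1))
# bystanders by depth clusters
for n,p in [('bottlecap',(217,236)),('filt top',(172,117)),('filt blue',(169,112)),('post',(174,92)),('cap',(314,284))]: print(n,pt(c,*p).round(1))
```

```text
b1 [ 407.6 -125.5  135. ] depthpt [ 412.4 -124.7  139.9]
b2 [451.8 222.6 135. ] depthpt [456.  221.3 139.5]
b3 [ 593.1 -147.6  135. ] depthpt [ 596.5 -146.7  139.6]
b4 [636.4 200.3 135. ] depthpt [639.5 199.2 139.6]
hinge [513.1 -17.5 196. ] depthpt [511.5 -17.5 194.3]
spind [510.3 -78.4 172. ] depthpt [509.3 -78.5 170.9]
wheel [532.5 109.9 158. ] depthpt [535.  109.5 161. ]
hole [551.5 185.9 135. ] depthpt [506.9 198.7  79.6]
hend [ 495.8 -107.6  190. ] depthpt [ 518.5 -103.6  214. ]
armout [499.6  -2.9 170. ] depthpt [501.7  -2.9 172.3]
armin [ 515.2 -109.6  170. ] depthpt [ 515.4 -109.5  170.3]
b1 b2 350.9 82.8
b3 b4 350.6 82.9
spind wheel 189.6 83.3
spind hinge 61.0 87.4
wheel hole 78.3 76.0
armin armout 107.8 98.3
262 [518.2 -99.9 215.4]
266 [517.2 -92.1 215.2]
270 [517.5 -84.1 216.3]
274 [516.2 -76.4 212.9]
278 [514.2 -68.7 211.7]
282 [510.2 -61.2 208.2]
286 [510.8 -53.2 206.9]
290 [509.4 -45.3 203.3]
294 [507.5 -37.5 205. ]
bottlecap [ 703.4 -158.3  188.4]
filt top [ 501.3 -272.9  278.6]
filt blue [ 501.6 -276.2  291. ]
post [ 459.1 -274.4  303.8]
cap [683.6  23.6   6.3]
```

```bash
python3 -c "
from h import *
s=robot.state();print(s['orientation'],s['gripper_width'],s['time_s'],s['contact_force'])"
python3 -m handwheel '[[[0,0,0,0,0,3,60],[0,0,0.075,0.5,-3.6,0,60],[0,0,0.075,0.5,-3.6,0,60],[0,0,0,0,0,0,60],[0,0,0,0,0,0,60]]]'
python3 - <<'E'
from h import *
c=get('wrist');save(c,'w1.png')
s=robot.state();print(np.round(s['eef_pos'],1),np.round(s['orientation'],2).tolist())
E
```

```text
[[-1.52292366e-05  9.99998199e-01 -1.89783832e-03]
 [ 1.00000000e+00  1.52154376e-05 -7.28531623e-06]
 [-7.25642667e-06 -1.89783843e-03 -9.99998199e-01]] 85.2366567379681 0.1 [-0.22039677  0.274822    0.65788625]
time_s: 0.72
eef_pos: [509.6, -71.8, 260.8]
orientation: [[-0.149, 0.989, -0.001], [0.989, 0.149, 0.001], [0.001, -0.001, -1.0]]
contact_force: [-0.7, -0.6, 0.8]
gripper_width: 51.1
grip_force: 0.0
[509.7 -71.4 260.9] [[-0.15, 0.99, -0.0], [0.99, 0.15, 0.0], [0.0, -0.0, -1.0]]
```

View pics/w1.png

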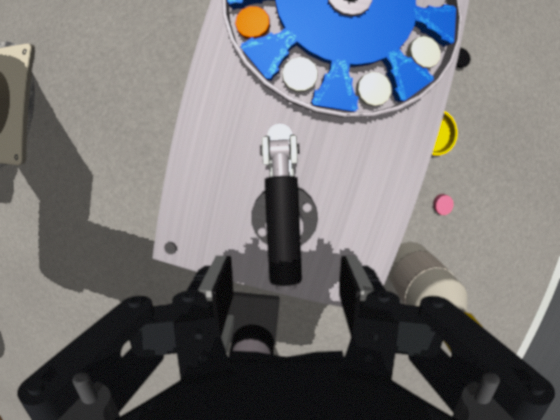

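The wrist view shows the crank arm running up the image: hinge cheeks at (280,150), black grip down to (286,283), centred between the fingers. Orange is at (253,20), with whites at (299,73), (375,88) and (425,51). Casting wrist rays should confirm the hinge position.

```bash
cat >> h.py <<'E'
def wray(c,u,v,z):
    K=c['camera_matrix'];T=c['cam_to_world']
    a=np.array([(u-K[0,2])/K[0,0],(v-K[1,2])/K[1,1]]);r=np.linalg.norm(a)
    d=T[:3,:3]@np.array([a[0]/r*np.sin(r),-a[1]/r*np.sin(r),-np.cos(r)]);o=T[:3,3]
    return o+d*(z-o[2])/d[2]
E
python3 - <<'E'
from h import *
c=get('wrist')
h=wray(c,280,150,196);print('hinge',h.round(1))
for n,p,z in [('spind flange',(285,217),140),('tip',(286,280),208),('grip root',(282,180),200),('orange',(253,21),148),('wheel',(348,-1),158)]: print(n,wray(c,*p,z).round(1))
print(c['cam_to_world'].round(2))
E
```

```text
hinge [497.9 -20.7 196. ]
spind flange [509.8 -80.  140. ]
tip [ 514.3 -103.7  208. ]
grip root [501.9 -39.  200. ]
orange [461.1  75.7 148. ]
wheel [530.8 103.5 158. ]
[[ 9.9000e-01 -1.4000e-01 -4.0000e-02  4.9927e+02]
 [ 1.5000e-01  9.5000e-01  2.7000e-01 -4.4800e+00]
 [-0.0000e+00 -2.7000e-01  9.6000e-01  4.0264e+02]
 [ 0.0000e+00  0.0000e+00  0.0000e+00  1.0000e+00]]
```

```bash
python3 -m handwheel '[[[0,0,0.04,0,0,-3,50],[0,0,0,0,0,-3,50],[0,0,0,0,0,-2,50],[0,0,0,0,0,0,50],[0,0,0,0,0,0,20],[0,0,0,0,0,0,10],[0,0,0,0,0,0,10],[0,0,0,0,0,0,10],[0,0,0,0,0,0,10]]]'
cat > plan.py <<'E'
import numpy as np
from scipy.spatial.transform import Rotation as R
from bench import robot
s=robot.state();p=np.array(s['eef_pos']);H=np.array([498.5,-19.5,190])
ax=np.array([-np.sin(np.radians(101)),np.cos(np.radians(101)),0]) # arm outward rotated? out=(cos101,sin101)
out=np.array([np.cos(np.radians(101)),np.sin(np.radians(101)),0]); k=np.cross(-out,[0,0,1])
print('axis',k.round(3),'fold now',(s['eef_pos']-H).round(1))
q=p
for i in range(13):
    n=H+R.from_rotvec(k*.1).apply(q-H);print((R.from_rotvec(k*.1).as_rotvec()).round(3),((n-q)/10).round(2));q=n
E
python3 plan.py
```

```text
time_s: 1.95
eef_pos: [508.6, -72.0, 182.1]
orientation: [[-0.189, 0.982, -0.002], [0.982, 0.189, -0.0], [0.0, -0.002, -1.0]]
contact_force: [-4.4, -0.6, 0.2]
gripper_width: 20.4
grip_force: 58.5
axis [-0.982 -0.191  0.   ] fold now [ 10.1 -52.5  -7.9]
[-0.098 -0.019  0.   ] [ 0.01 -0.05  0.54]
[-0.098 -0.019  0.   ] [-0.    0.    0.54]
[-0.098 -0.019  0.   ] [-0.01  0.05  0.54]
[-0.098 -0.019  0.   ] [-0.02  0.11  0.53]
[-0.098 -0.019  0.   ] [-0.03  0.16  0.52]
[-0.098 -0.019  0.   ] [-0.04  0.21  0.5 ]
[-0.098 -0.019  0.   ] [-0.05  0.26  0.47]
[-0.098 -0.019  0.   ] [-0.06  0.3   0.44]
[-0.098 -0.019  0.   ] [-0.07  0.34  0.41]
[-0.098 -0.019  0.   ] [-0.07  0.38  0.37]
[-0.098 -0.019  0.   ] [-0.08  0.42  0.33]
[-0.098 -0.019  0.   ] [-0.09  0.45  0.29]
[-0.098 -0.019  0.   ] [-0.09  0.47  0.24]
```

```bash
python3 -m handwheel '[[[-0.098,-0.019,0,0,-0.05,0.54,10],[-0.098,-0.019,0,0,0,0.54,10],[-0.098,-0.019,0,-0.01,0.05,0.54,10],[-0.098,-0.019,0,-0.02,0.11,0.53,10],[-0.098,-0.019,0,-0.03,0.16,0.52,10],[0,0,0,0,0,0,10]]]'; python3 plan.py | head -1
```

```text
time_s: 2.7
eef_pos: [508.3, -69.0, 208.8]
orientation: [[-0.168, 0.982, 0.09], [0.861, 0.191, -0.472], [-0.48, -0.002, -0.877]]
contact_force: [-5.4, -1.9, 2.4]
gripper_width: 20.5
grip_force: 59.1
axis [-0.982 -0.191  0.   ] fold now [  9.8 -49.5  18.8]
```

Forces are low, so I'll continue the swing.

```bash
python3 -m handwheel '[[[-0.098,-0.019,0,-0.04,0.21,0.5,10],[-0.098,-0.019,0,-0.05,0.26,0.47,10],[-0.098,-0.019,0,-0.06,0.3,0.44,10],[-0.098,-0.019,0,-0.07,0.34,0.41,10],[-0.098,-0.019,0,-0.07,0.38,0.37,10],[0,0,0,0,0,0,10]]]'; python3 plan.py | head -1;  python3 -c "
from bench import robot
print(robot.state()['joints'])"
```

```text
time_s: 3.45
eef_pos: [507.0, -53.9, 230.4]
orientation: [[-0.103, 0.982, 0.161], [0.531, 0.191, -0.826], [-0.841, 0.0, -0.541]]
contact_force: [-3.8, -1.0, 2.7]
gripper_width: 20.6
grip_force: 59.6
axis [-0.982 -0.191  0.   ] fold now [  8.5 -34.4  40.4]
[ 0.40557103  0.4074656  -0.15749395  1.32369306 -0.96515138  1.95158471]
```

```bash
python3 -m handwheel '[[[-0.098,-0.019,0,-0.08,0.42,0.33,10],[-0.098,-0.019,0,-0.09,0.45,0.29,10],[-0.098,-0.019,0,-0.09,0.47,0.24,10],[0,0,0,0,0,0,10]]]'
python3 - <<'E'
from h import *
print(robot.state()['joints'])
c=get('scene');save(c,'s2.png');cv2.imwrite('pics/s2c.png',cv2.resize(c['img'][90:240,225:430,::-1],None,fx=3.5,fy=3.5))
E
```

```text
time_s: 3.95
eef_pos: [505.0, -40.5, 238.8]
orientation: [[-0.053, 0.981, 0.185], [0.262, 0.192, -0.946], [-0.964, -0.002, -0.268]]
contact_force: [-1.2, -1.8, 4.8]
gripper_width: 20.2
grip_force: 60.1
[ 0.5021078   0.62394684 -0.09806905  1.67990524 -1.16242704  2.44279772]
```

View pics/s2c.png

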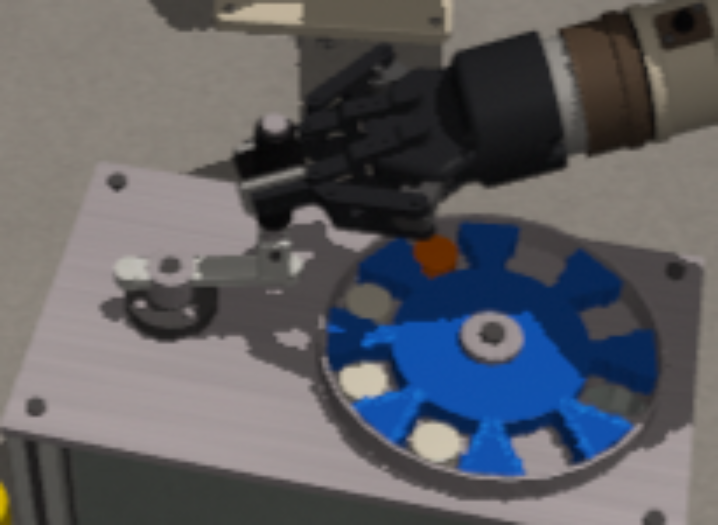

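The handle is up in the grip, with its cap at crop (275,130) and the hinge at (275,262). It is roughly 0.1 rad short of upright, so I'll finish to the stop and watch the force.

```bash
python3 -m handwheel '[[[-0.098,-0.019,0,-0.1,0.5,0.2,10],[0,0,0,0,0,0,10]]]'; python3 -m handwheel '[[[-0.05,-0.01,0,-0.05,0.26,0.08,10],[0,0,0,-0.04,0.2,0,10],[0,0,0,0,0,0,10]]]'; python3 plan.py | head -1
```

```text
time_s: 4.25
eef_pos: [503.3, -37.3, 240.7]
orientation: [[-0.036, 0.982, 0.185], [0.166, 0.189, -0.968], [-0.985, -0.004, -0.17]]
contact_force: [2.0, -13.4, 6.0]
gripper_width: 19.9
grip_force: 60.1
time_s: 4.62
eef_pos: [501.5, -35.6, 241.7]
orientation: [[-0.022, 0.983, 0.181], [0.12, 0.182, -0.976], [-0.992, 0.001, -0.122]]
contact_force: [6.5, -29.0, 1.3]
gripper_width: 20.4
grip_force: 60.0
axis [-0.982 -0.191  0.   ] fold now [  3.  -16.1  51.7]
```

```bash
python3 -m handwheel '[[[0,0,0,0.08,-0.4,0,10],[0,0,0,0,0,0,60],[0,0,0,0,0,0,60],[0,0,0,0,0,0,60],[0,0,0,-0.5,2.5,0.3,60],[0,0,0,-0.5,2.5,0.3,60],[0,0,0,-0.2,1,2,60],[0,0,0,0,0,4,60],[0.15,0.03,0,0,0,4,60],[0.15,0.03,0,0,0,2,60],[0.15,0.03,0,0,0,0,60],[0.15,0.03,0,0,0,0,60],[0.15,0.03,0,0,0,0,60],[0.15,0.03,0,0,0,0,60],[0.15,0.03,0,0,0,0,60],[0.15,0.03,0,0,0,0,60],[0.15,0.03,0,0,0,0,60],[0.075,0.015,0,0,0,0,60],[0,0,0,0,0,0,60]]]'
python3 - <<'E'
from h import *
c=get('scene');cv2.imwrite('pics/s3c.png',cv2.resize(c['img'][60:240,200:430,::-1],None,fx=3.3,fy=3.3));np.savez('s3.npz',**c)
E
```

```text
time_s: 7.0
eef_pos: [489.0, 19.0, 360.2]
orientation: [[-0.192, 0.981, -0.002], [0.981, 0.192, 0.007], [0.007, -0.001, -1.0]]
contact_force: [0.3, -0.5, -0.2]
gripper_width: 51.1
grip_force: 0.0
```

View pics/s3c.png

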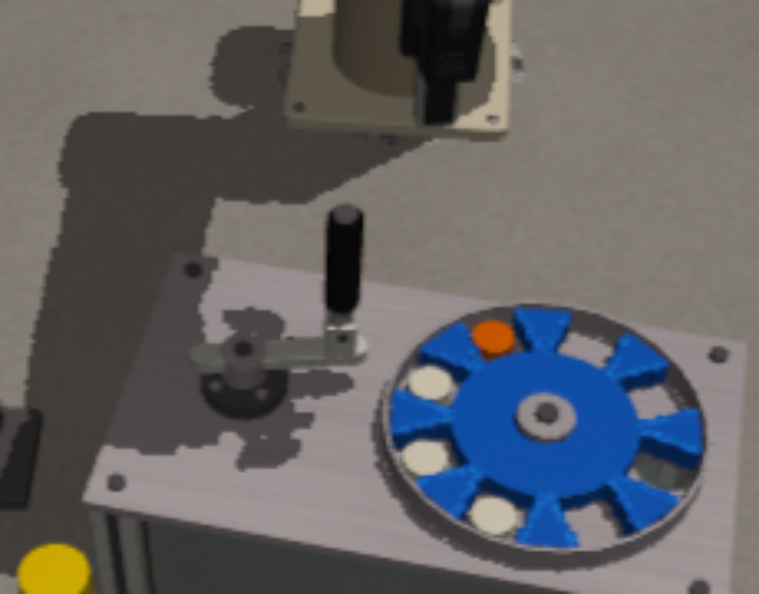

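The handle stands upright at crop (345,210–330). The wheel is unturned: orange at (493,338), whites at (430,383), (425,458) and (493,516). Next I'll measure the cap top at z=282.

Run:
```python
from h import *
c=dict(np.load('s3.npz'))
f=lambda x,y:(200+x/3.3,60+y/3.3)
print(ray(c,*f(346,214),282),pt(c,*f(346,214)), ray(c,*f(344,262),245),pt(c,*f(344,262)))
print('spindle',ray(c,*f(243,350),172))
```

```text
[501.96068425 -19.05783586 282.        ] [500.51796683 -19.12031252 280.65693897] [502.54726221 -18.88688957 245.        ] [508.55799574 -18.62791442 250.93573724]
spindle [511.15634262 -78.44982074 172.        ]
```

```bash
python3 -m handwheel '[[[0,0,0,1.2,-3.8,0,60],[0,0,0,0,0,-3,60],[0,0,0,0,0,-4,60],[0,0,0,0,0,-4,60],[0,0,0,0,0,-2,60],[0,0,0,0,0,0,60],[0,0,0,0,0,0,10],[0,0,0,0,0,0,10],[0,0,0,0,0,0,10],[0,0,0,0,0,0,10]]]'
cat > circ.py <<'E'
import numpy as np,sys
from bench import robot
s=robot.state();S=np.array([510.5,-78.5]);p=np.array(s['eef_pos'])[:2]
a0=np.degrees(np.arctan2(*(p-S)[::-1]));print('r',np.linalg.norm(p-S),'ang',a0)
st=float(sys.argv[1]);n=int(sys.argv[2]);q=p
rows=[]
for i in range(1,n+1):
    a=np.radians(a0+st*i);m=S+60*np.array([np.cos(a),np.sin(a)]);d=((m-q)/10).round(2);q=q+d*10;rows.append('[0,0,0,%g,%g,0,10]'%tuple(d))
print(','.join(rows))
E
python3 circ.py -9 40
```

```text
time_s: 8.3
eef_pos: [501.7, -17.7, 231.8]
orientation: [[-0.194, 0.981, 0.001], [0.981, 0.194, 0.008], [0.008, 0.002, -1.0]]
contact_force: [-2.2, 2.8, 6.5]
gripper_width: 20.8
grip_force: 58.6
r 61.428176514653245 ang 98.27958979709511
[0,0,0,0.96,-0.08,0,10],[0,0,0,0.94,-0.08,0,10],[0,0,0,0.91,-0.24,0,10],[0,0,0,0.87,-0.37,0,10],[0,0,0,0.79,-0.5,0,10],[0,0,0,0.71,-0.62,0,10],[0,0,0,0.6,-0.72,0,10],[0,0,0,0.48,-0.81,0,10],[0,0,0,0.35,-0.88,0,10],[0,0,0,0.21,-0.91,0,10],[0,0,0,0.06,-0.94,0,10],[0,0,0,-0.08,-0.94,0,10],[0,0,0,-0.23,-0.91,0,10],[0,0,0,-0.37,-0.87,0,10],[0,0,0,-0.51,-0.8,0,10],[0,0,0,-0.62,-0.7,0,10],[0,0,0,-0.72,-0.61,0,10],[0,0,0,-0.81,-0.48,0,10],[0,0,0,-0.87,-0.35,0,10],[0,0,0,-0.92,-0.21,0,10],[0,0,0,-0.94,-0.06,0,10],[0,0,0,-0.94,0.09,0,10],[0,0,0,-0.91,0.23,0,10],[0,0,0,-0.87,0.37,0,10],[0,0,0,-0.79,0.5,0,10],[0,0,0,-0.71,0.62,0,10],[0,0,0,-0.6,0.73,0,10],[0,0,0,-0.49,0.8,0,10],[0,0,0,-0.34,0.88,0,10],[0,0,0,-0.21,0.92,0,10],[0,0,0,-0.06,0.94,0,10],[0,0,0,0.08,0.93,0,10],[0,0,0,0.23,0.92,0,10],[0,0,0,0.37,0.86,0,10],[0,0,0,0.51,0.8,0,10],[0,0,0,0.62,0.71,0,10],[0,0,0,0.72,0.6,0,10],[0,0,0,0.81,0.48,0,10],[0,0,0,0.87,0.35,0,10],[0,0,0,0.92,0.21,0,10]
```

```bash
python3 -m handwheel '[[[0,0,0,0.96,-0.08,0,10],[0,0,0,0.94,-0.08,0,10],[0,0,0,0.91,-0.24,0,10],[0,0,0,0.87,-0.37,0,10],[0,0,0,0.79,-0.5,0,10],[0,0,0,0.71,-0.62,0,10],[0,0,0,0.6,-0.72,0,10],[0,0,0,0.48,-0.81,0,10],[0,0,0,0.35,-0.88,0,10],[0,0,0,0.21,-0.91,0,10],[0,0,0,0,0,0,10]]]'; python3 circ.py -9 20
```

```text
time_s: 9.68
eef_pos: [568.9, -71.6, 231.8]
orientation: [[-0.192, 0.981, -0.001], [0.981, 0.192, 0.006], [0.006, -0.0, -1.0]]
contact_force: [-3.8, -1.5, 6.8]
gripper_width: 20.4
grip_force: 59.2
r 58.79274115108881 ang 6.782664724624752
[0,0,0,0.16,-0.93,0,10],[0,0,0,-0.11,-0.93,0,10],[0,0,0,-0.26,-0.91,0,10],[0,0,0,-0.39,-0.85,0,10],[0,0,0,-0.52,-0.79,0,10],[0,0,0,-0.64,-0.69,0,10],[0,0,0,-0.74,-0.58,0,10],[0,0,0,-0.82,-0.46,0,10],[0,0,0,-0.89,-0.33,0,10],[0,0,0,-0.92,-0.18,0,10],[0,0,0,-0.94,-0.04,0,10],[0,0,0,-0.94,0.11,0,10],[0,0,0,-0.9,0.26,0,10],[0,0,0,-0.86,0.39,0,10],[0,0,0,-0.78,0.52,0,10],[0,0,0,-0.69,0.64,0,10],[0,0,0,-0.59,0.74,0,10],[0,0,0,-0.46,0.82,0,10],[0,0,0,-0.32,0.88,0,10],[0,0,0,-0.19,0.93,0,10]
```

Forces are small, so the crank is turning smoothly.

```bash
python3 -m handwheel '[[[0,0,0,0.06,-0.94,0,10],[0,0,0,-0.1,-0.93,0,10],[0,0,0,-0.25,-0.91,0,10],[0,0,0,-0.39,-0.85,0,10],[0,0,0,-0.52,-0.79,0,10],[0,0,0,-0.64,-0.69,0,10],[0,0,0,-0.74,-0.58,0,10],[0,0,0,-0.82,-0.46,0,10],[0,0,0,-0.89,-0.33,0,10],[0,0,0,-0.92,-0.18,0,10],[0,0,0,-0.94,-0.04,0,10],[0,0,0,-0.94,0.11,0,10],[0,0,0,-0.9,0.26,0,10],[0,0,0,-0.86,0.39,0,10],[0,0,0,-0.78,0.52,0,10],[0,0,0,-0.69,0.64,0,10],[0,0,0,-0.59,0.74,0,10],[0,0,0,-0.46,0.82,0,10],[0,0,0,0,0,0,10]]]'; python3 circ.py -9 20
```

```text
time_s: 12.05
eef_pos: [454.9, -103.0, 231.7]
orientation: [[-0.193, 0.981, -0.001], [0.981, 0.193, 0.005], [0.006, -0.0, -1.0]]
contact_force: [-3.7, -0.7, 9.3]
gripper_width: 20.7
grip_force: 59.0
r 60.73188475389158 ang -156.25365064457299
[0,0,0,-0.24,0.92,0,10],[0,0,0,-0.17,0.92,0,10],[0,0,0,-0.02,0.95,0,10],[0,0,0,0.13,0.93,0,10],[0,0,0,0.27,0.9,0,10],[0,0,0,0.41,0.85,0,10],[0,0,0,0.53,0.77,0,10],[0,0,0,0.65,0.68,0,10],[0,0,0,0.75,0.57,0,10],[0,0,0,0.83,0.45,0,10],[0,0,0,0.89,0.31,0,10],[0,0,0,0.93,0.17,0,10],[0,0,0,0.94,0.02,0,10],[0,0,0,0.93,-0.13,0,10],[0,0,0,0.9,-0.27,0,10],[0,0,0,0.85,-0.41,0,10],[0,0,0,0.78,-0.54,0,10],[0,0,0,0.68,-0.65,0,10],[0,0,0,0.57,-0.75,0,10],[0,0,0,0.44,-0.83,0,10]
```

```bash
python3 -m handwheel '[[[0,0,0,-0.3,0.89,0,10],[0,0,0,-0.17,0.92,0,10],[0,0,0,-0.02,0.95,0,10],[0,0,0,0.13,0.93,0,10],[0,0,0,0.27,0.9,0,10],[0,0,0,0.41,0.85,0,10],[0,0,0,0.53,0.77,0,10],[0,0,0,0.65,0.68,0,10],[0,0,0,0.75,0.57,0,10],[0,0,0,0.83,0.45,0,10],[0,0,0,0.89,0.31,0,10],[0,0,0,0.93,0.17,0,10],[0,0,0,0.94,0.02,0,10],[0,0,0,0.93,-0.13,0,10],[0,0,0,0.9,-0.27,0,10],[0,0,0,0.85,-0.41,0,10],[0,0,0,0.78,-0.54,0,10],[0,0,0,0.68,-0.65,0,10],[0,0,0,0,0,0,10]]]'; python3 circ.py -9 9
cat > tab.py <<'E'
from h import *
c=get('scene');im=c['img'];hsv=cv2.cvtColor(im,cv2.COLOR_RGB2HSV)
W=np.array([533.5,110])
for n,m in [('orange',cv2.inRange(hsv,(3,150,60),(15,255,255))),('white',cv2.inRange(hsv,(10,5,100),(40,70,255)))]:
    k,l,s,ce=cv2.connectedComponentsWithStats(m)
    for i in range(1,k):
        if s[i,4]>15:
            p=ray(c,*ce[i],148);r=p[:2]-W
            if np.linalg.norm(r)<110: print(n,s[i,4],ce[i].round(),np.linalg.norm(r).round(),'deg to hole',((np.degrees(np.arctan2(r[1],r[0]))-82.9)%360).round(1))
E
python3 tab.py
```

```text
time_s: 14.42
eef_pos: [556.1, -39.8, 231.8]
orientation: [[-0.192, 0.981, 0.0], [0.981, 0.192, 0.005], [0.005, 0.001, -1.0]]
contact_force: [-0.7, -1.4, 7.3]
gripper_width: 20.7
grip_force: 59.2
r 59.751588278559105 ang 40.31164038804185
[0,0,0,0.57,-0.75,0,10],[0,0,0,0.42,-0.84,0,10],[0,0,0,0.29,-0.89,0,10],[0,0,0,0.15,-0.93,0,10],[0,0,0,-0.01,-0.95,0,10],[0,0,0,-0.15,-0.93,0,10],[0,0,0,-0.29,-0.89,0,10],[0,0,0,-0.43,-0.84,0,10],[0,0,0,-0.56,-0.76,0,10]
orange 131 [400. 187.] 73.0 deg to hole 17.5
white 97 [358. 161.] 77.0 deg to hole 107.6
white 111 [385. 168.] 75.0 deg to hole 63.3
white 95 [335. 171.] 76.0 deg to hole 151.6
```

```bash
python3 -m handwheel '[[[0,0,0,0.57,-0.75,0,10],[0,0,0,0.42,-0.84,0,10],[0,0,0,0.29,-0.89,0,10],[0,0,0,0.15,-0.93,0,10],[0,0,0,-0.01,-0.95,0,10],[0,0,0,-0.15,-0.93,0,10],[0,0,0,0,0,0,10]]]'; python3 tab.py; python3 circ.py -9 4
```

```text
time_s: 15.35
eef_pos: [567.2, -92.3, 231.7]
orientation: [[-0.192, 0.981, -0.002], [0.981, 0.192, 0.006], [0.006, -0.001, -1.0]]
contact_force: [-3.8, -0.5, 7.7]
gripper_width: 20.7
grip_force: 59.2
white 100 [366. 161.] 77.0 deg to hole 95.0
white 98 [341. 166.] 76.0 deg to hole 138.5
white 108 [392. 172.] 75.0 deg to hole 50.0
r 58.37607713949201 ang -13.628916859335748
[0,0,0,-0.14,-0.93,0,10],[0,0,0,-0.42,-0.84,0,10],[0,0,0,-0.56,-0.76,0,10],[0,0,0,-0.67,-0.67,0,10]
```

Run:
```python
from h import *
c=get('side');a=c['img'][200:350,200:400,::-1]
d=get('scene');b=d['img'][130:280,225:425,::-1]
cv2.imwrite('pics/o1.png',cv2.resize(np.hstack([a,b]),None,fx=2,fy=2,interpolation=cv2.INTER_CUBIC))
for n,q in(('side',c),('scene',d)):
    m=cv2.inRange(cv2.cvtColor(q['img'],cv2.COLOR_RGB2HSV),(0,90,40),(17,255,255));k,l,s,ce=cv2.connectedComponentsWithStats(m)
    for i in range(1,k):
        if s[i,4]>6: print(n,s[i],pt(q,*ce[i]).round())
```

```text
side [276 315   6   5  16] [535. 192.  27.]
scene [  0   0  22   9 177] [ -689. -1394.  -232.]
scene [ 22   0  50  12 490] [ -932. -1378.  -375.]
scene [84  0 11 13 89] [-1104. -1261.  -473.]
scene [477   0  35  35 768] [-773.  692. -228.]
scene [462  32  10   1  10] [-930.  652. -403.]
scene [261  73  20  14  57] [592. -68. 448.]
scene [267  90  12   9  22] [590. -66. 422.]
```

View pics/o1.png

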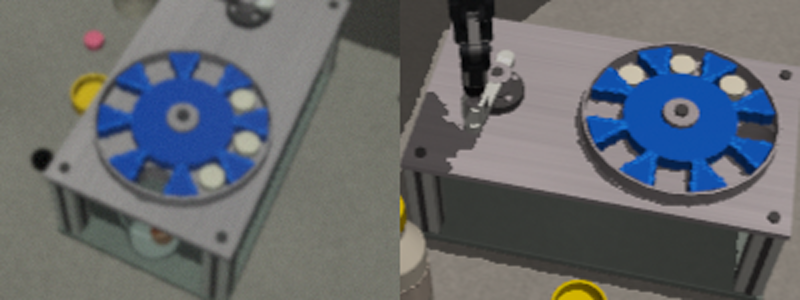

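The side view shows the orange tablet inside the beaker (measured at 535,192,27), and three whites still sit in the wheel. Now I'll release, rise, and measure the upright handle.

```bash
python3 -m handwheel '[[[0,0,0,0,0,0,60],[0,0,0,0,0,0,60],[0,0,0,0,0,0,60],[0,0,0,0,0,3,60],[0,0,0,0,0,4,60],[0,0,0,0,0,4,60],[0,0,-0.15,2,0,0,0],[0,0,-0.15,2,0,0,0],[0,0,-0.14,2,0,0,0],[0,0,0,0,0,0,0],[0,0,0,0,0,0,0]]]'
python3 - <<'E'
from h import *
c=get('scene');np.savez('s4.npz',**c)
cv2.imwrite('pics/s4c.png',cv2.resize(c['img'][60:240,200:350,::-1],None,fx=3.3,fy=3.3))
print(robot.state()['joints'])
E
```

```text
time_s: 16.88
eef_pos: [627.4, -91.1, 339.9]
orientation: [[0.241, 0.97, -0.0], [0.97, -0.241, 0.008], [0.008, -0.002, -1.0]]
contact_force: [-0.5, 0.4, -0.2]
gripper_width: 0.2
grip_force: 0.0
[-0.14808085  0.53350707  0.71812078  1.75607141  0.00787252  1.66664827]
```

View pics/s4c.png

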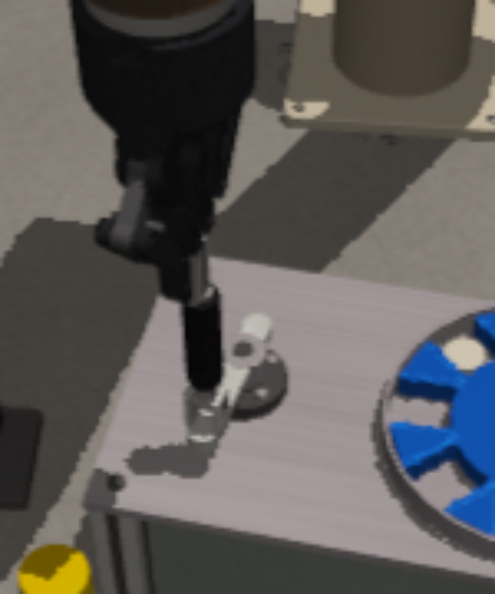

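The handle stands upright at crop (203,290–390), with the arm running from (258,326) to about (200,430). I'll compute the arm direction.

Run:
```python
from h import *
c=dict(np.load('s4.npz'))
f=lambda x,y:(200+x/3.3,60+y/3.3)
a=ray(c,*f(258,326),170);s=ray(c,*f(243,349),172);g=ray(c,*f(205,388),208);o=ray(c,*f(200,432),170)
print(a,s,g,o)
for v in (300,320,340,360,380): print(pt(c,*f(203,v)).round(1))
d=get('side');hsv=cv2.cvtColor(d['img'],cv2.COLOR_RGB2HSV)
S=np.array([510.5,-78.5])
for p in(a,g,o): r=p[:2]-S;print(np.degrees(np.arctan2(r[1],r[0])),np.linalg.norm(r))
```

```text
[488.28599102 -71.6157694  170.        ] [510.32918556 -78.54481288 172.        ] [575.02125157 -92.59258225 208.        ] [577.21096825 -96.74012874 170.        ]
[574.9 -91.  280.6]
[579.  -90.9 269.3]
[578.9 -91.5 253.1]
[577.1 -92.5 234.5]
[578.9 -92.8 219.4]
162.7815341764173 23.256285730643338
-12.320915144160796 66.04235594541406
-15.292067383579088 69.15963838038523
```

```bash
python3 -m handwheel '[[[0,0,0,-2.4,-1,0,0],[0,0,0,0,0,-4.5,0],[0,0,0,0,0,-4.5,0],[0,0,0,0,0,0,0],[0,0,0,-0.5,0.12,0,0],[0,0,0,-0.5,0.12,0,0],[0,0,0,-0.8,0.19,0.04,0],[0,0,0,-0.8,0.19,0.04,0],[0,0,0,0,0,0,0]]]'; python3 -m handwheel '[[[0,0,0,-0.83,0.2,-0.16,0],[0,0,0,-0.83,0.2,-0.16,0],[0,0,0,-0.8,0.19,-0.37,0],[0,0,0,-0.8,0.19,-0.37,0],[0,0,0,0,0,0,0]]]'
python3 - <<'E'
from h import *
c=get('scene');np.savez('s5.npz',**c)
cv2.imwrite('pics/s5c.png',cv2.resize(c['img'][60:240,200:350,::-1],None,fx=3.3,fy=3.3))
E
```

```text
time_s: 18.1
eef_pos: [577.6, -94.8, 252.0]
orientation: [[0.243, 0.97, 0.002], [0.97, -0.243, 0.008], [0.008, 0.0, -1.0]]
contact_force: [1.5, -0.1, -0.4]
gripper_width: -0.1
grip_force: 0.3
time_s: 18.73
eef_pos: [544.0, -86.9, 239.9]
orientation: [[0.243, 0.97, -0.001], [0.97, -0.243, 0.008], [0.008, -0.003, -1.0]]
contact_force: [0.3, -0.1, 0.2]
gripper_width: 0.1
grip_force: 0.0
```

View pics/s5c.png

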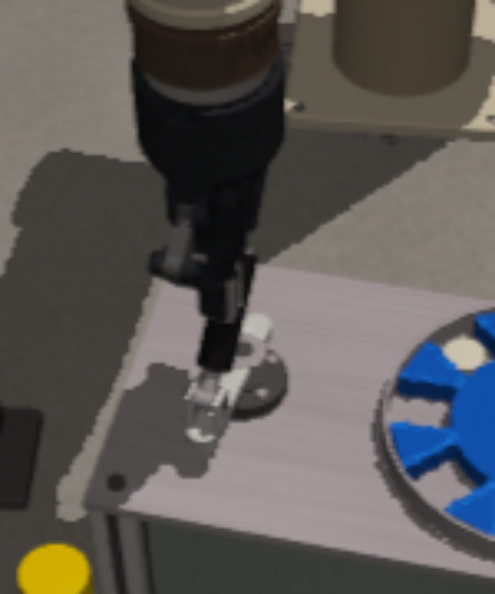

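The handle is folding inward under the fingers (grip at crop (215,350)) and the arm is unmoved. I'll continue along the arc.

```bash
python3 -m handwheel '[[[0,0,0,-0.72,0.17,-0.53,0],[0,0,0,-0.72,0.17,-0.53,0],[0,0,0,-0.6,0.14,-0.67,0],[0,0,0,-0.6,0.14,-0.67,0],[0,0,0,-0.42,0.1,-0.76,0],[0,0,0,0,0,0,0]]]'; python3 -m handwheel '[[[0,0,0,-0.42,0.1,-0.6,0],[0,0,0,0,0,-0.2,0],[0,0,0,0,0,0,0]]]'
```

```text
time_s: 19.52
eef_pos: [513.4, -79.7, 207.9]
orientation: [[0.243, 0.97, -0.001], [0.97, -0.243, 0.008], [0.008, -0.003, -1.0]]
contact_force: [-0.0, 0.8, 0.0]
gripper_width: -0.3
grip_force: 0.0
time_s: 19.9
eef_pos: [510.0, -78.9, 200.8]
orientation: [[0.243, 0.97, 0.0], [0.97, -0.243, 0.008], [0.008, -0.002, -1.0]]
contact_force: [-0.9, 0.8, 1.8]
gripper_width: -0.1
grip_force: 0.6
```

Only about 2 N so far, so I'll press on gently until the stop reacts.

```bash
python3 -m handwheel '[[[0,0,0,-0.6,0.14,-0.05,0],[0,0,0,0,0,-0.1,0],[0,0,0,0,0,0,0]]]';python3 -m handwheel '[[[0,0,0,0,0,-0.1,0],[0,0,0,0,0,-0.05,0],[0,0,0,0,0,0,0]]]'
```

```text
time_s: 20.27
eef_pos: [504.6, -77.5, 200.2]
orientation: [[0.243, 0.97, 0.002], [0.97, -0.243, 0.008], [0.008, 0.0, -1.0]]
contact_force: [0.1, 0.7, 5.3]
gripper_width: -0.0
grip_force: 2.7
time_s: 20.65
eef_pos: [504.6, -77.5, 199.6]
orientation: [[0.243, 0.97, 0.003], [0.97, -0.243, 0.008], [0.008, 0.001, -1.0]]
contact_force: [-3.1, 0.8, 9.8]
gripper_width: -0.2
grip_force: 5.0
```

```bash
python3 -m handwheel '[[[0,0,0,0,0,-0.15,0],[0,0,0,0,0,0,0],[0,0,0,0,0,0,0]]]';python3 -m handwheel '[[[0,0,0,0,0,3,0],[0,0,0,0,0,5,0],[0,0,0,-3,0,5,0],[0,0,0,-5,0,2,0],[0,0,0,-4,0,0,0],[0,0,0,-4,0,0,0],[0,0,0,0,0,0,0]]]'
python3 - <<'E'
from h import *
c=get('scene');im=c['img'];S=np.array([510.5,-78.5]);o=np.array([.972,-.233])
m=cv2.inRange(cv2.cvtColor(im,cv2.COLOR_RGB2HSV),(0,0,0),(180,255,60))
q=[]
for v in range(140,205):
  for u in range(255,300):
    if m[v,u]:
      p=pt(c,u,v)
      if p[2]>178: q.append([(p[:2]-S)@o,(p[:2]-S)@[.233,.972],p[2]])
q=np.array(q)
for a in range(-40,50,10):
    k=q[(q[:,0]>=a)&(q[:,0]<a+10)]
    if len(k):print(a,len(k),k[:,1].mean().round(1),k[:,2].max().round(1),np.median(k[:,2]).round(1))
cv2.imwrite('pics/fin.png',np.hstack([cv2.resize(im[130:290,150:430,::-1],None,fx=2.8,fy=2.8)]))
E
python3 tab.py
```

```text
time_s: 21.02
eef_pos: [504.5, -77.5, 198.8]
orientation: [[0.243, 0.97, 0.004], [0.97, -0.243, 0.008], [0.008, 0.002, -1.0]]
contact_force: [-4.8, 1.4, 14.3]
gripper_width: -0.1
grip_force: 7.1
time_s: 21.9
eef_pos: [342.1, -77.3, 346.7]
orientation: [[0.244, 0.97, 0.001], [0.97, -0.244, 0.008], [0.008, -0.001, -1.0]]
contact_force: [1.2, -0.6, 0.0]
gripper_width: 0.4
grip_force: 0.0
-30 30 1.7 202.0 198.1
-20 33 1.8 202.3 198.9
-10 39 1.6 201.9 199.7
0 38 1.4 203.2 199.3
10 39 1.9 202.1 199.1
20 40 0.7 201.6 199.1
30 44 1.3 203.6 199.1
40 26 -1.9 201.0 197.5
white 100 [366. 161.] 77.0 deg to hole 95.0
white 98 [341. 166.] 76.0 deg to hole 138.6
white 106 [391. 172.] 75.0 deg to hole 50.2
```

View pics/fin.png

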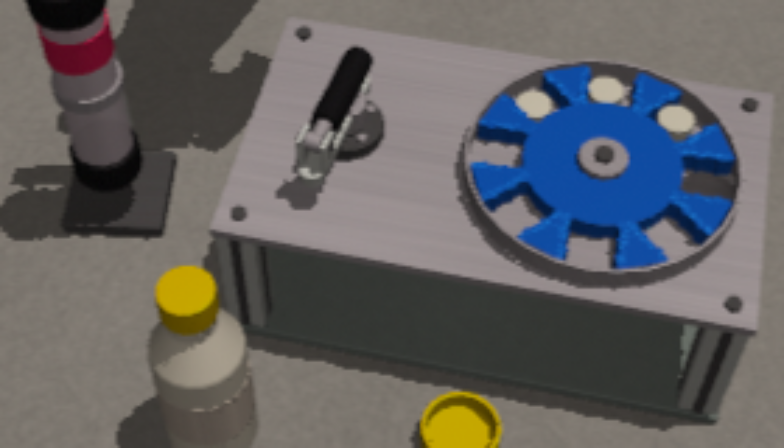

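The handle lies flat along the arm, from (357,60) to (315,150), with its top level at about 202 mm along the whole length. The three whites are in the wheel at (532,103), (606,89) and (677,119), and the bystanders are unmoved. Handing in.

```bash
python3 -c "
from bench import robot
print(robot.hand_in())"
```

```text
the job is handed in; nothing more can be done
None
```

I handed the job in after about 22 s: the orange tablet is in the beaker, the three white ones are still in the wheel, and the handle is folded flat and released; the filter stand, bottle and yellow cap were not touched.

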